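# Move a battery pack from the charger to the meter

### The arm

A 6-joint arm with a two-finger parallel gripper is mounted at the origin on the work surface. World frame = base frame: x ahead of the robot, y to its left, z up, the work surface at z = 0. Lengths are in mm, angles in degrees, forces in N, time in s.
With the tool pointing down it reaches from about 300 to 850 mm from the base axis. Payload 4.2 kg.
Tool frame: the origin (TCP) lies at the very end of the fingers, on their centre line; the grasp point (between the pads) lies 19 mm behind it; z points along the fingers, y is the line along which they close (so a half turn about z gives the same grasp; the last joint's range is limited). The gripper opens to 91 mm and grips with 3 to 60 N. Pads are 32 mm wide; open, the fingers measure 118 mm over their backs; the gripper's body (76 mm by 178 mm) begins 60 mm behind the grasp point.
Start: joints at [65.145, 18.312, 89.639, -0, 72.044, -1.146], TCP at [231.207, 526.485, 213.976] pointing down, gripper open.
Joint ranges: [-177.97, 177.97], [-48.28, 115.42], [12.27, 149.76], [-77.06, 257.06], [2.81, 150.46], [-146.56, 146.56]. Speed limits (degrees/s): [147.25, 147.25, 180, 180, 180, 180].

### API

Orientations are given as [roll, pitch, yaw] about the fixed x, y, z axes, in that order (R = Rz(yaw) Ry(pitch) Rx(roll)).
In Python, from workcell import env, eyes gives the robot as it stands.
- The arm moves only by the tool send_rows, never from a script. Its argument "targets" is text: rows parted by semicolons, each of 7 numbers parted by spaces: the shift along the tool's x, y, z in m, then the turn, a rotation vector about the tool's x, y, z in degrees, then the opening in per cent of the stroke, from 0 (shut) to 100 (fully open). A call has 1 to 12 rows; each row is the pose to reach, as a shift and turn from the pose commanded when the call began, along the tool's axes at that moment; what a row does not reach only later rows make up. A row lasts 1/12 s, in which the tool goes at most 41.7 mm and 7.16 degrees, less where a joint would pass 70% of its speed; a pose out of reach is approached as far as the arm can. A call with a gripper value outside its range is refused whole. The fingers move at their own pace and stop on an object; "grip_force" is the grip in N (left out, the last holds). Time passes only in rows, so rows that repeat a pose let the fingers close. It gives the time, the measured TCP pose, the force, the opening and the grip force at its end, in the units of the state.
- env.state(): the state, without advancing time (a new reading comes with each control period).
- eyes.grab_frame(name): name is "side" or "top" or "wrist"; returns a dict with "image" (400x640x3 uint8, blue, green, red), "fovy" (degrees; the focal length in pixels is half the picture's height over the tangent of half this angle, whatever the lens; pixels are square), "cx", "cy" (the principal point, pixels), "eye" and "attitude" of the camera in the world. Camera axes: x right, y up, looking along -z (the intrinsics and any distortion apply to the point x, -y, -z); pixel columns grow to the right and rows downward; lengths in mm; the calibration is good to about 2 mm. The wrist camera is an equidistant fisheye: a pixel r from the principal point sees the ray r / f radians off the axis. A picture is of the moment at which its call begins. There is no depth.
- env.job_done(): hands the job in; it is judged then, once.
The state is a dict: "time_s": time; "qpos": joint angles; "qvel": joint speeds; "effort": joint torques, N m; "ee_pos": TCP position; "ee_rot": TCP orientation; "force": force on the tool from outside, world axes, zero at the start; "torque": the same for the moment, N m; "gripper_width": finger opening in mm; "gripper_force": force on a finger pad.
Only numpy, scipy, OpenCV 4.12 (cv2) and the standard library are available. Lean on these libraries where they do the work, as an engineer would, in place of code of your own. Each camera call takes 0.05 s, during which the arm holds its last target. There are 200 camera calls.

### The job

The battery pack is latched down in the finned charger: press it down gently until its push-push latch lets go and it springs up, then lift it out and stand it in the empty bay of the meter. Press it down there until the latch catches and it stays down, and leave the charger's bay empty and sprung up. Never force the latches: the depth at which they click differs, so feel for the end stop (24 N on a bay's pad breaks it), and do not disturb the other things on the bench.

Things in the scene. Friction and masses are not known exactly. Their poses are not given: they have to be found in the camera images.
- pack: Black battery pack, upright block 34 (x) by 54 (y) by 74 mm tall, about 0.2 kg, thin grip ribs near the top, foot tapering in 5 mm over its lowest 10 mm. Origin at the centre of its underside, z up; same after half a turn. Stands loose on a bay's pad: latched, its top is 16 mm above the housing's top face, sprung up 40 mm. It starts latched in the charger, x and y along the charger's.
- charger: Charger: fixed grey block 130 (x) by 120 (y) by 100 mm tall, place and yaw vary, with metal cooling fins on its two y sides (144 mm over them). Origin at the centre of its underside, z up. In the middle of its flat top is an open vertical bay 39 (x) by 59 mm (y), 2.5 mm clear around a pack.
- meter: Meter: fixed grey block 130 (x) by 120 (y) by 100 mm tall, place and yaw vary, with an 85 mm tall instrument panel (screen, knob) on its -x side, to 124 mm from the middle, and a steel bar handle, 85 mm high, on its +x side. Origin at the centre of the block's underside, z up. The same bay, 39 (x) by 59 mm (y), in the middle of its flat top.
- charger_pad: Spring pad, a 36 by 56 mm metal plate, on which a pack stands in the charger's bay; origin at the centre of its upper face: 66 mm above the bench sprung up, 42 mm latched. Its spring pushes up with 4 N sprung up, 7 N latched, 8 to 9 N at the trip depth; then a rubber end stop adds 8 N per mm. 12 to 16 N of push on the pack always trips it; over 24 N on the pad breaks it.
- meter_pad: Spring pad in the meter's bay, with the same heights, spring, end stop and limit as the charger's; origin at the centre of its upper face. Sprung up and empty at the start.
- charger_latch (a joint): How far the charger's pad is down, m: 0 sprung up, 0.024 latched (its start). Each push beyond a trip depth between 0.031 and 0.039 (hidden, other in each run and bay) switches the push-push latch: let go, a latched pad then springs up and a free pad stays at 0.024. A push short of it changes nothing. The rubber end stop begins within 1.5 mm past the trip depth.
- meter_latch (a joint): How far the meter's pad is down, m: 0 sprung up (its start), 0.024 latched. Works as the charger's, with its own hidden trip depth.
- flux_bottle: Brown glass bottle, 48 mm wide and 110 mm tall, loose bystander; origin at the centre of its underside.
- solder_spool: Metal spool 56 mm wide and 50 mm tall, loose bystander; origin at the centre of its underside.
- screwdriver: Screwdriver 150 mm long lying between the two devices, loose bystander; it lies along its x.

How it is judged (in metres and radians):
On the way, in this order (a step that is already met when the one before it is completed fails the run):
1. the charger's latch is released: its pad is sprung up to within 4 mm with the pack still standing in the charger's bay (value of joint charger_latch below 0.004 m and distance between pack and charger_pad below 0.008 m), for 0.1 s.
2. the pack stands on the pad in the meter's bay (horizontal distance between pack and meter_pad below 0.005 m and z of pack in the frame of meter_pad between -0.004 and 0.004 m), for 0.05 s.
At the end, for the whole second after the job is handed in: The pack stands at rest on the meter's pad (within 5 mm of its centre, 4 mm in height, upright to 7 degrees), latched down (pad 20 to 28 mm down with nothing pressing it), and the charger's pad is sprung up to within 4 mm (all of step 2 and angle between pack's own z axis and vertical below 0.12 rad and linear speed of pack below 0.02 m/s and value of joint meter_latch between 0.02 and 0.028 m and value of joint charger_latch below 0.004 m); the robot touches nothing.
It fails at once if more than 24 N between the pack and the charger's pad (contact force between pack and charger_pad above 24 N).
It fails at once if more than 24 N between the pack and the meter's pad (contact force between pack and meter_pad above 24 N).
It fails at once if the flux bottle moved more than 20 mm (distance of flux_bottle from where it was at the start of the episode above 0.02 m).
It fails at once if the solder spool moved more than 20 mm (distance of solder_spool from where it was at the start of the episode above 0.02 m).
It fails at once if the screwdriver moved more than 20 mm (distance of screwdriver from where it was at the start of the episode above 0.02 m).
It also fails if it takes over 54 s, if anything falls off the work surface, if the arm or the gripper's body presses on something with over 40 N, if the wrist force passes 120 N, or if a joint passes its speed limit or range.

## Working session

There is one attempt and no reset: what is moved stays moved. The work goes in short steps, Python scripts to look and compute and a tool call to move; the robot and the scene stay as the last step left them, time stands still between calls to the robot, and variables do not carry over. Pictures are saved under pics/ and viewed, at most 10 in all, crops included, and the job is handed in when it is done.

Besides the shell and the picture viewer there is one more tool, called as name(argument=value, ...) on one line, values as JSON. send_rows: Moves the arm, as the interface text tells. Its arguments: {"type":"object","properties":{"targets":{"type":"string"},"grip_force":{"type":"number"}},"required":["targets"]}

```bash
mkdir -p pics; ls; python3 - <<'E'
from workcell import env, eyes
import cv2
s=env.state();print(s)
for n in("top","side"):
    f=eyes.grab_frame(n);cv2.imwrite(f"pics/{n}1.png",f["image"]);print(n,f["fovy"],f["cx"],f["cy"],f["eye"],f["attitude"],[k for k in f])
E
```

```text
pics
{'time_s': 0.0, 'qpos': array([ 6.51450579e+01,  1.83526985e+01,  8.97058529e+01, -6.62931598e-04,
        7.20425040e+01, -1.14686303e+00]), 'qvel': array([-0.01516329, -0.03322612, -0.03380262, -0.00285826, -0.03188877,
       -0.02296237]), 'effort': array([-2.15385029e-03, -4.12467098e+01, -2.31972742e+01,  7.26219267e-02,
        4.55250882e-02, -1.39879558e-04]), 'ee_pos': array([230.99851192, 526.0213482 , 213.11341654]), 'ee_rot': array([-1.79898952e+02, -1.39249333e-03,  1.56292125e+02]), 'force': array([-0.26936687,  0.21322596,  0.93766807]), 'torque': array([ 0.00689204, -0.00746005, -0.00711101]), 'gripper_force': 0.0, 'gripper_width': 91.66121554237398}
top 48.32582454601582 317.6514712936392 205.22463705706153 [414.1142726  -13.41659472 798.96255381] [  9.58598133   0.30111651 -91.51368394] ['image', 'fovy', 'cx', 'cy', 'eye', 'attitude']
side 50.24420088843129 316.1007974149855 197.2523289493577 [ 260.62736677 -291.74569001  587.38560613] [ 38.86473174   0.24112852 -47.81567333] ['image', 'fovy', 'cx', 'cy', 'eye', 'attitude']
```

View pics/top1.png

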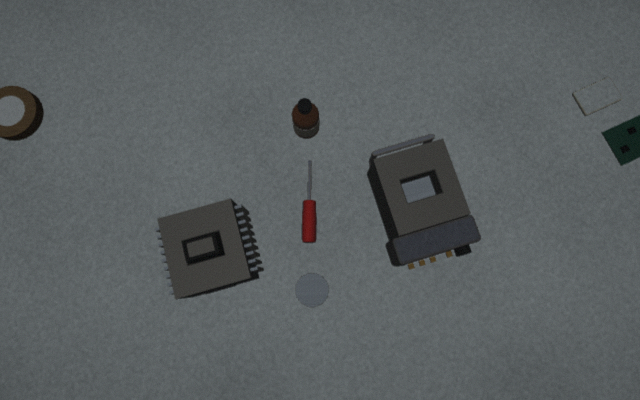

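View pics/side1.png

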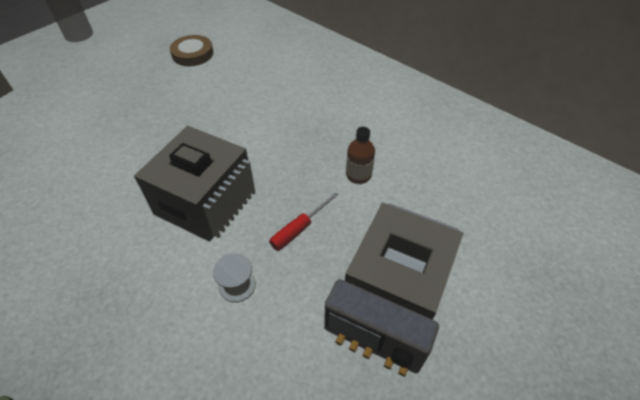

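```bash
cat > h.py <<'E'
import numpy as np,cv2
from scipy.spatial.transform import Rotation as R
def ray(f,p):
    p=np.atleast_2d(np.float64(p)); F=200/np.tan(np.radians(f["fovy"]/2))
    a=(p-[f["cx"],f["cy"]])/F
    if f.get("fish"):
        r=np.linalg.norm(a,axis=1,keepdims=True)+1e-9; d=np.c_[a/r*np.sin(r),np.cos(r)]
    else: d=np.c_[a,np.ones(len(a))]
    return R.from_euler('xyz',f["attitude"],degrees=True).apply(d*[1,-1,-1])
def onz(f,p,z):
    d=ray(f,p); e=np.array(f["eye"]); return (e+d*((z-e[2])/d[:,2])[:,None])[:,:2]
E
python3 - <<'E'
from workcell import env, eyes
from h import *
f=eyes.grab_frame("top");im=f["image"]
hsv=cv2.cvtColor(im,cv2.COLOR_BGR2HSV)
for p in[(170,225),(203,247),(188,250),(425,187),(380,160),(410,220),(430,240),(312,290),(100,100),(437,183),(244,270)]:print(p,im[p[1],p[0]],end=' ')
d=im.astype(int); m=((d[...,2]>=d[...,0]+2)&(d[...,2]>50)&(d[...,2]<130)).astype(np.uint8)*255
m=cv2.morphologyEx(m,cv2.MORPH_OPEN,np.ones((3,3)))
c,h=cv2.findContours(m,cv2.RETR_CCOMP,cv2.CHAIN_APPROX_NONE)
for i,k in enumerate(c):
    if cv2.contourArea(k)<200: continue
    r=cv2.minAreaRect(k); print('\n',i,h[0][i][3],cv2.contourArea(k),r)
    for z in (100,116):
        w=onz(f,k[:,0],z).astype(np.float32); print(z,cv2.minAreaRect(w))
cv2.imwrite("pics/mask.png",np.hstack([m[120:320,140:500],]))
E
```

```text
(170, 225) [62 64 65] (203, 247) [63 67 68] (188, 250) [57 60 59] (425, 187) [94 88 82] (380, 160) [61 63 63] (410, 220) [55 59 57] (430, 240) [63 58 56] (312, 290) [100  93  84] (100, 100) [103 100  95] (437, 183) [22 22 24] (244, 270) [67 68 69] 
 39 -1 1952.5 ((207.00277709960938, 250.5109100341797), (75.52154541015625, 70.36211395263672), 75.65067291259766)
100 ((466.0153503417969, 161.7359619140625), (118.14301300048828, 108.15573120117188), 14.33204174041748)
116 ((464.8272705078125, 157.7265625), (115.4385986328125, 105.67993927001953), 14.332070350646973)

 78 -1 350.0 ((196.29861450195312, 221.8234405517578), (26.554433822631836, 39.738807678222656), 74.93151092529297)
100 ((511.0820007324219, 179.3087158203125), (42.872676849365234, 62.22540283203125), 13.722062110900879)
116 ((508.8623962402344, 174.8970489501953), (41.89128112792969, 60.800968170166016), 13.722065925598145)

 87 -1 542.0 ((309.0, 220.5), (43.0, 14.0), 90.0)
100 ((508.38299560546875, 1.4350624084472656), (22.175819396972656, 68.64326477050781), 88.82136535644531)
116 ((506.22509765625, 1.0950927734375), (21.66819190979004, 67.07196044921875), 88.82136535644531)

 88 -1 326.0 ((436.137939453125, 210.83584594726562), (25.685680389404297, 33.82886505126953), 85.03025817871094)
100 ((518.2064819335938, -200.77149963378906), (41.0254020690918, 54.699954986572266), 3.471811294555664)
116 ((515.8236694335938, -196.48275756835938), (40.08629608154297, 53.44781494140625), 3.471808910369873)

 136 -1 669.5 ((17.5, 110.5), (49.0, 35.0), 90.0)
100 ((706.879638671875, 479.8281555175781), (87.13652801513672, 57.793888092041016), 5.278343677520752)
116 ((700.1778564453125, 468.5372619628906), (85.14195251464844, 56.47092056274414), 5.278334140777588)
```

View pics/mask.png

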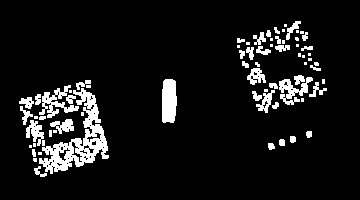

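```bash
python3 - <<'E'
from workcell import env, eyes
from h import *
fs=[eyes.grab_frame("top") for _ in range(8)];f=fs[0]
a=np.mean([g["image"] for g in fs],0).astype(np.float32)
np.save("top.npy",a); import pickle; f["image"]=None; pickle.dump(f,open("top.pkl","wb"))
b=cv2.GaussianBlur(a,(3,3),0)
m=((b[...,2]-b[...,0]>-3)&(b[...,1]>42)&(b[...,1]<80)).astype(np.uint8)*255
m=cv2.morphologyEx(m,cv2.MORPH_CLOSE,np.ones((3,3)))
c,h=cv2.findContours(m,cv2.RETR_CCOMP,cv2.CHAIN_APPROX_NONE)
for i,k in enumerate(c):
    if cv2.contourArea(k)<200: continue
    print('\n',i,h[0][i][3],cv2.contourArea(k),cv2.minAreaRect(k))
    for z in (100,116):
        w=onz(f,k[:,0],z).astype(np.float32); print(z,cv2.minAreaRect(w))
v=np.hstack([a[190:310,150:270],a[120:240,360:480]]);w=np.hstack([m[190:310,150:270],m[120:240,360:480]])
v=np.clip(v*2,0,255).astype(np.uint8)
cv2.imwrite("pics/crop.png",cv2.resize(np.vstack([v,cv2.cvtColor(w,cv2.COLOR_GRAY2BGR)]),None,fx=2.5,fy=2.5,interpolation=0))
E
```

```text
18 -1 339.5 ((200.0849151611328, 246.5471649169922), (14.285496711730957, 26.510587692260742), 74.05460357666016)
100 ((471.614501953125, 173.04855346679688), (22.64454460144043, 40.698055267333984), 14.597123146057129)
116 ((470.2983093261719, 168.7801971435547), (22.126169204711914, 39.76645278930664), 14.59703540802002)

 45 -1 6285.0 ((204.28369140625, 249.0691680908203), (84.57707214355469, 82.72406005859375), 74.64986419677734)
100 ((468.8765563964844, 165.66761779785156), (133.64376831054688, 127.84085083007812), 14.318553924560547)
116 ((467.6229248046875, 161.5681915283203), (130.5845489501953, 124.91447448730469), 14.318533897399902)

 46 45 1073.0 ((202.7884521484375, 247.55770874023438), (27.6273250579834, 41.747955322265625), 74.74488067626953)
100 ((469.9631042480469, 168.9373779296875), (43.70069122314453, 64.53727722167969), 14.476358413696289)
116 ((468.6846618652344, 164.76309204101562), (42.7003288269043, 63.0599250793457), 14.476358413696289)

 48 -1 612.0 ((308.5, 220.5), (45.0, 15.0), 90.0)
100 ((508.42633056640625, 2.2311906814575195), (23.69798469543457, 71.75
[... 614 characters left out ...]
87)
116 ((532.1671142578125, -176.6016845703125), (189.08702087402344, 129.60845947265625), 13.756474494934082)

 62 61 975.5 ((420.770263671875, 185.87838745117188), (26.835338592529297, 39.333988189697266), 72.89727020263672)
100 ((559.2049560546875, -178.58583068847656), (43.30850601196289, 63.00294876098633), 15.374868392944336)
116 ((555.8836059570312, -174.80491638183594), (42.31709671020508, 61.56074905395508), 15.375015258789062)

 70 -1 799.5 ((20.5, 112.5), (55.0, 41.0), 90.0)
100 ((702.9694213867188, 474.42742919921875), (98.27997589111328, 67.8302001953125), 5.278339862823486)
116 ((696.3571166992188, 463.2601013183594), (96.03022003173828, 66.27747344970703), 5.2783379554748535)
```

View pics/crop.png

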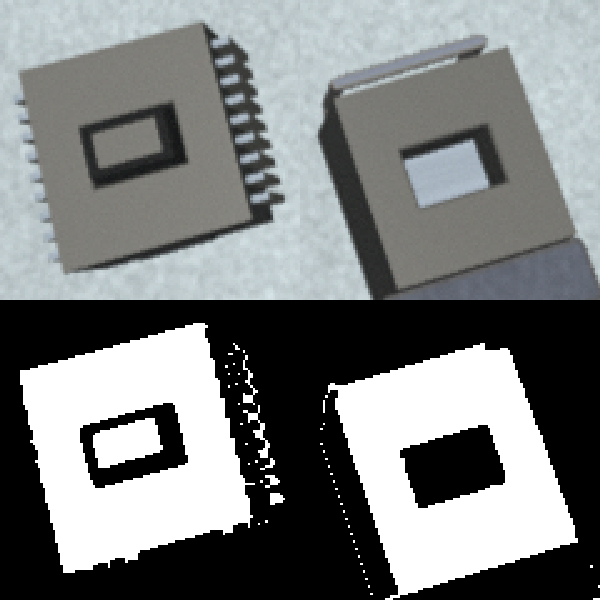

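```bash
cat >> h.py <<'E'
def delta(s,pos,yaw):
    A=R.from_euler('xyz',s["ee_rot"],degrees=True);B=R.from_euler('xyz',[180,0,yaw],degrees=True)
    print("shift m",np.round(A.inv().apply(np.array(pos)-s["ee_pos"])/1000,4),"rot",np.round((A.inv()*B).as_rotvec(degrees=True),2))
E
python3 - <<'E'
from workcell import env
from h import *
delta(env.state(),[470,168,200],104.4)
E
```

```text
shift m [-0.3628 -0.2322  0.0139] rot [-0.    0.   51.89]
```

send_rows(targets="-0.363 -0.232 0.014 0 0 52 0;-0.363 -0.232 0.014 0 0 52 0;-0.363 -0.232 0.014 0 0 52 0;-0.363 -0.232 0.014 0 0 52 0;-0.363 -0.232 0.014 0 0 52 0;-0.363 -0.232 0.014 0 0 52 0;-0.363 -0.232 0.014 0 0 52 0;-0.363 -0.232 0.014 0 0 52 0;-0.363 -0.232 0.014 0 0 52 0;-0.363 -0.232 0.014 0 0 52 0;-0.363 -0.232 0.014 0 0 52 0;-0.363 -0.232 0.014 0 0 52 0")

```text
time_s: 1.55
ee_pos: [472.0, 165.3, 199.9]
ee_rot: [180.0, 0.1, 104.0]
force: [0.1, -0.4, 1.1]
gripper_width: 13.9
gripper_force: 0.0
```

```bash
python3 - <<'E'
from workcell import env,eyes
from h import *
import pickle
s=env.state();print(s["time_s"],s["ee_pos"],s["ee_rot"],s["force"],s["gripper_width"])
f=eyes.grab_frame("wrist");print({k:f[k] for k in f if k!="image"});pickle.dump(f,open("w1.pkl","wb"))
cv2.imwrite("pics/w1.png",np.clip(f["image"]*1.7,0,255).astype(np.uint8))
E
```

```text
1.55 [472.04457804 165.26775365 199.85922507] [1.79967680e+02 5.25795307e-02 1.04016002e+02] [ 0.065245   -0.38405657  1.06177982] 13.887120647145979
{'fovy': 65.70646984690485, 'cx': 320.29430373949305, 'cy': 199.08799080017323, 'eye': array([453.47316326, 236.64530317, 371.13148107]), 'attitude': array([-1.52334063e+01,  7.12483413e-03,  1.39807102e+01])}
```

View pics/w1.png

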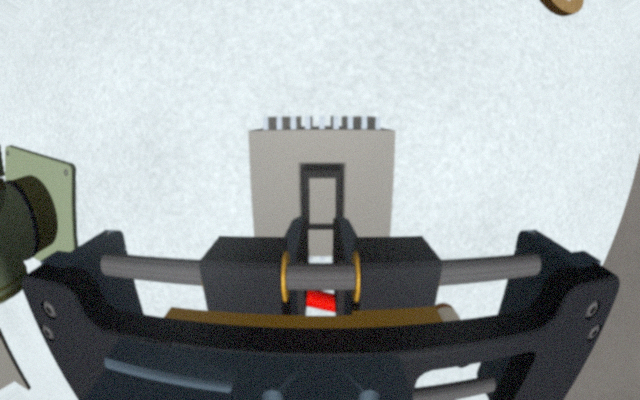

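```bash
python3 - <<'E'
from h import *
import pickle
f=pickle.load(open("w1.pkl","rb"));f["fish"]=1
P=[(250,130),(394,130),(252,225),(391,225)]
print(onz(f,P,100));im=f["image"]
g=cv2.GaussianBlur(im,(3,3),0)[...,1].astype(int)
print(g[190,292:352]);print(g[215,292:352]);print(g[150:185,322]);print(g[120:136,322]);print(g[200,240:260],g[200,384:404])
E
```

```text
[[395.71240855 211.38226816]
 [519.27339263 242.25605762]
 [414.69234895 124.70347101]
 [542.4449777  156.48416002]]
[96 96 96 96 95 93 87 75 60 47 39 36 36 37 36 41 52 68 84 92 94 95 96 96
 97 96 95 95 96 96 95 95 95 95 94 94 95 95 95 94 94 92 86 72 52 41 38 36
 33 33 42 57 71 83 90 94 95 95 95 96]
[94 93 92 92 92 89 82 73 60 48 38 33 31 33 35 36 46 64 81 89 92 94 93 93
 93 93 92 92 92 94 94 94 93 92 93 93 94 93 93 94 92 89 80 64 47 38 34 32
 30 32 44 59 73 84 90 92 93 94 93 93]
[100  99  99  99  99  99  99  98  98  99  97  91  79  62  46  35  31  29
  30  31  32  35  36  36  37  39  45  59  77  90  96  97  97  97  97]
[130 131 130 129 128 128 126 122 112 101  97  99 100 101 101 102]
[142 141 141 141 142 144 144 143 142 139 132 120 107  99  96  95  94  95
  97  97] [ 95  94  95  96  96  95  97 105 119 131 136 138 138 139 141 141 141 141
 141 141]
```

```bash
python3 - <<'E'
from h import *
import pickle
f=pickle.load(open("w1.pkl","rb"));f["fish"]=1
yaw=np.radians(14.2);X=np.array([np.cos(yaw),np.sin(yaw)]);Y=np.array([-X[1],X[0]])
t=np.array([472.04,165.27])
def q(p): w=onz(f,p,100)-t; return np.round(np.c_[w@X,w@Y],1)
print(q([(300,190),(343.2,190),(300,215),(342.9,215)]))
print(q([(322,163),(322,128.5)]))
print(q([(251.5,200),(391.7,200),(250,132),(394,132)]))
c=np.array([470.0,168.1])-t;print("topcam",c@X,c@Y)
E
```

```text
[[-19.1   8.5]
 [ 19.9   8.3]
 [-19.6 -15.2]
 [ 20.  -15.4]]
[[ 0.8 32.9]
 [ 0.9 63.4]]
[[-64.3  -0.7]
 [ 65.2  -1.2]
 [-62.7  61.6]
 [ 64.7  61.3]]
topcam -1.2834486117490957 3.24395740739599
```

send_rows(targets="0 0.0014 0.03 0 0 0 0;0 0.0014 0.055 0 0 0 0;0 0.0014 0.07 0 0 0 0;0 0.0014 0.077 0 0 0 0;0 0.0014 0.077 0 0 0 0;0 0.0014 0.077 0 0 0 0;0 0.0014 0.077 0 0 0 0", grip_force=20)

```text
time_s: 2.18
ee_pos: [472.3, 169.3, 124.2]
ee_rot: [179.9, -0.0, 104.3]
force: [0.6, 0.0, -0.5]
gripper_width: 0.1
gripper_force: 0.0
```

send_rows(targets="0 0 0.002 0 0 0 0;0 0 0.004 0 0 0 0;0 0 0.006 0 0 0 0;0 0 0.007 0 0 0 0;0 0 0.008 0 0 0 0;0 0 0.009 0 0 0 0;0 0 0.010 0 0 0 0;0 0 0.010 0 0 0 0;0 0 0.010 0 0 0 0")

```text
time_s: 2.93
ee_pos: [471.9, 168.5, 113.6]
ee_rot: [180.0, -0.0, 104.3]
force: [-1.6, -0.8, 5.8]
gripper_width: 0.8
gripper_force: 2.7
```

send_rows(targets="0 0 0.001 0 0 0 0;0 0 0.002 0 0 0 0;0 0 0.003 0 0 0 0;0 0 0.003 0 0 0 0;0 0 0.003 0 0 0 0")

```text
time_s: 3.35
ee_pos: [471.9, 168.5, 110.7]
ee_rot: [180.0, -0.0, 104.3]
force: [-0.3, 0.0, 6.4]
gripper_width: 0.2
gripper_force: 2.9
```

send_rows(targets="0 0 0.001 0 0 0 0;0 0 0.002 0 0 0 0;0 0 0.002 0 0 0 0")

```text
time_s: 3.6
ee_pos: [471.8, 168.5, 108.6]
ee_rot: [180.0, -0.0, 104.3]
force: [-1.7, -0.9, 6.5]
gripper_width: 0.6
gripper_force: 3.0
```

send_rows(targets="0 0 0.0005 0 0 0 0;0 0 0.001 0 0 0 0;0 0 0.001 0 0 0 0")

```text
time_s: 3.85
ee_pos: [471.9, 168.5, 107.7]
ee_rot: [179.9, -0.0, 104.3]
force: [-0.4, 0.5, 5.3]
gripper_width: -0.1
gripper_force: 3.1
```

send_rows(targets="0 0 0.0005 0 0 0 0;0 0 0.001 0 0 0 0;0 0 0.001 0 0 0 0")

```text
time_s: 4.1
ee_pos: [471.9, 168.5, 106.7]
ee_rot: [179.9, -0.0, 104.3]
force: [-2.0, -0.1, 5.6]
gripper_width: -0.1
gripper_force: 3.1
```

send_rows(targets="0 0 0.0005 0 0 0 0;0 0 0.001 0 0 0 0;0 0 0.001 0 0 0 0")

```text
time_s: 4.35
ee_pos: [471.9, 168.5, 105.8]
ee_rot: [179.9, -0.0, 104.3]
force: [-1.3, -0.6, 5.8]
gripper_width: 0.4
gripper_force: 3.2
```

send_rows(targets="0 0 0.0003 0 0 0 0;0 0 0.0006 0 0 0 0;0 0 0.0006 0 0 0 0")

```text
time_s: 4.6
ee_pos: [471.9, 168.5, 105.2]
ee_rot: [179.9, -0.0, 104.3]
force: [-1.3, -1.2, 5.8]
gripper_width: 0.4
gripper_force: 3.2
```

send_rows(targets="0 0 0.0004 0 0 0 0;0 0 0.0007 0 0 0 0;0 0 0.0007 0 0 0 0")

```text
time_s: 4.85
ee_pos: [471.9, 168.5, 104.5]
ee_rot: [179.9, -0.0, 104.3]
force: [-1.9, -0.3, 6.7]
gripper_width: 0.5
gripper_force: 3.3
```

send_rows(targets="0 0 0.0003 0 0 0 0;0 0 0.0005 0 0 0 0;0 0 0.0005 0 0 0 0")

```text
time_s: 5.1
ee_pos: [472.0, 168.5, 104.0]
ee_rot: [179.9, -0.0, 104.3]
force: [-0.7, -0.8, 7.0]
gripper_width: 0.4
gripper_force: 3.3
```

send_rows(targets="0 0 0.0003 0 0 0 0;0 0 0.0005 0 0 0 0;0 0 0.0005 0 0 0 0")

```text
time_s: 5.35
ee_pos: [471.9, 168.6, 103.5]
ee_rot: [179.9, -0.0, 104.3]
force: [-2.1, -0.3, 6.2]
gripper_width: 0.6
gripper_force: 3.3
```

send_rows(targets="0 0 0.0003 0 0 0 0;0 0 0.0005 0 0 0 0;0 0 0.0005 0 0 0 0")

```text
time_s: 5.6
ee_pos: [471.9, 168.5, 103.0]
ee_rot: [179.9, -0.0, 104.3]
force: [-1.3, -0.4, 7.1]
gripper_width: 0.7
gripper_force: 3.4
```

send_rows(targets="0 0 0.0003 0 0 0 0;0 0 0.0005 0 0 0 0;0 0 0.0005 0 0 0 0")

```text
time_s: 5.85
ee_pos: [472.1, 168.6, 102.8]
ee_rot: [179.9, -0.0, 104.3]
force: [-1.6, -1.2, 9.1]
gripper_width: 0.6
gripper_force: 4.3
```

send_rows(targets="0 0 0.0003 0 0 0 0;0 0 0.0005 0 0 0 0;0 0 0.0005 0 0 0 0")

```text
time_s: 6.1
ee_pos: [472.2, 168.6, 102.6]
ee_rot: [179.9, -0.0, 104.3]
force: [-1.5, -0.0, 10.2]
gripper_width: 0.6
gripper_force: 5.1
```

send_rows(targets="0 0 0.0005 0 0 0 0;0 0 0.0005 0 0 0 0;0 0 -0.002 0 0 0 0;0 0 -0.005 0 0 0 0;0 0 -0.008 0 0 0 0;0 0 -0.011 0 0 0 0;0 0 -0.014 0 0 0 0;0 0 -0.017 0 0 0 0;0 0 -0.020 0 0 0 0;0 0 -0.023 0 0 0 0;0 0 -0.026 0 0 0 0;0 0 -0.029 0 0 0 0")

```text
time_s: 7.1
ee_pos: [471.6, 168.4, 130.3]
ee_rot: [-180.0, -0.0, 104.3]
force: [0.0, 0.0, 2.8]
gripper_width: 0.0
gripper_force: 1.3
```

send_rows(targets="0 0 -0.003 0 0 0 0;0 0 -0.006 0 0 0 0;0 0 -0.009 0 0 0 0;0 0 -0.012 0 0 0 0;0 0 -0.020 0 0 0 80;0 0 -0.030 0 0 0 80;0 0 -0.035 0 0 0 80;0 0 -0.035 0 0 0 80;0 0 -0.035 0 0 0 80;0 0 -0.035 0 0 0 80")

```text
time_s: 7.93
ee_pos: [471.4, 168.4, 165.0]
ee_rot: [-180.0, 0.0, 104.3]
force: [0.5, 0.5, 0.1]
gripper_width: 37.4
gripper_force: 0.0
```

```bash
python3 - <<'E'
from workcell import env,eyes
from h import *
s=env.state();print(s["time_s"],s["ee_pos"],s["force"],s["gripper_width"])
a=eyes.grab_frame("side")["image"][90:260,100:300];b=eyes.grab_frame("wrist")["image"][100:270,220:420]
cv2.imwrite("pics/c2.png",cv2.resize(np.clip(np.hstack([a,b])*1.8,0,255).astype(np.uint8),None,fx=2,fy=2))
E
```

```text
7.9333 [471.43260734 168.36668338 164.99507598] [0.46450804 0.47485561 0.09933446] 37.43691979324271
```

View pics/c2.png

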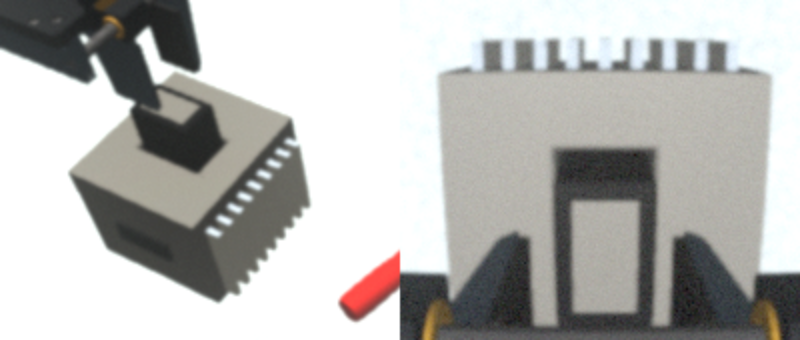

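send_rows(targets="0 0 0 0 0 0 80;0 0 0 0 0 0 80;0 0 0 0 0 0 80;0 0 0 0 0 0 80;0 0 0.015 0 0 0 80;0 0 0.030 0 0 0 80;0 0 0.045 0 0 0 80;0 0 0.055 0 0 0 80;0 0 0.059 0 0 0 80;0 0 0.059 0 0 0 80;0 0 0.059 0 0 0 80")

```text
time_s: 8.95
ee_pos: [472.0, 168.6, 106.5]
ee_rot: [180.0, -0.0, 104.3]
force: [-0.5, 0.0, -0.2]
gripper_width: 72.8
gripper_force: 0.0
```

send_rows(targets="0 0 0 0 0 0 0;0 0 0 0 0 0 0;0 0 0 0 0 0 0;0 0 0 0 0 0 0;0 0 0 0 0 0 0;0 0 0 0 0 0 0;0 0 0 0 0 0 0;0 0 0 0 0 0 0;0 0 0 0 0 0 0", grip_force=25)

```text
time_s: 9.7
ee_pos: [471.8, 168.5, 106.3]
ee_rot: [180.0, -0.0, 104.3]
force: [0.3, 1.0, 1.4]
gripper_width: 33.8
gripper_force: 25.0
```

send_rows(targets="0 0 -0.005 0 0 0 0;0 0 -0.012 0 0 0 0;0 0 -0.025 0 0 0 0;0 0 -0.04 0 0 0 0;0 0 -0.055 0 0 0 0;0 0 -0.07 0 0 0 0;0 0 -0.085 0 0 0 0;0 0 -0.095 0 0 0 0;0 0 -0.1 0 0 0 0;0 0 -0.1 0 0 0 0;0 0 -0.1 0 0 0 0")

```text
time_s: 10.62
ee_pos: [471.3, 168.3, 205.8]
ee_rot: [-180.0, -0.0, 104.3]
force: [0.2, -0.9, -2.1]
gripper_width: 34.1
gripper_force: 25.0
```

```bash
python3 - <<'E'
from workcell import env
from h import *
s=env.state();print(s["force"],s["gripper_width"],s["ee_pos"],s["ee_rot"])
delta(s,[559.2,-178.6,206],104.4)
E
```

```text
[ 0.22822161 -0.9178385  -2.12873482] 34.131041461194414 [471.2859954  168.34727021 205.78996508] [-1.79959169e+02 -2.15052340e-03  1.04290200e+02]
shift m [-3.579e-01 -4.000e-04 -2.000e-04] rot [-0.04 -0.   -0.11]
```

send_rows(targets="-0.03 0 0 0 0 0 0;-0.07 0 0 0 0 0 0;-0.11 0 0 0 0 0 0;-0.15 0 0 0 0 0 0;-0.19 0 0 0 0 0 0;-0.23 0 0 0 0 0 0;-0.27 0 0 0 0 0 0;-0.31 0 0 0 0 0 0;-0.35 0 0 0 0 0 0;-0.39 0 0 0 0 0 0;-0.42 0 0 0 0 0 0;-0.42 0 0 0 0 0 0")

```text
time_s: 11.62
ee_pos: [575.8, -244.4, 203.9]
ee_rot: [-179.9, 0.1, 104.0]
force: [0.6, -0.3, -2.7]
gripper_width: 33.9
gripper_force: 25.0
```

send_rows(targets="0 0 0 0 0 0 0;0 0 0 0 0 0 0;0 0 0 0 0 0 0")

```text
time_s: 11.87
ee_pos: [574.8, -237.2, 205.5]
ee_rot: [-179.9, -0.1, 104.4]
force: [-0.0, 0.8, -2.9]
gripper_width: 34.2
gripper_force: 25.0
```

```bash
python3 - <<'E'
from workcell import env,eyes
from h import *
import pickle
s=env.state();print(s["time_s"],s["ee_pos"],s["ee_rot"],s["force"],s["gripper_width"])
f=eyes.grab_frame("wrist");pickle.dump((s,f),open("w2.pkl","wb"))
cv2.imwrite("pics/w2.png",np.clip(f["image"]*1.7,0,255).astype(np.uint8))
E
```

```text
11.8667 [ 574.80382062 -237.24091042  205.49069887] [-1.79934529e+02 -8.72415528e-02  1.04352834e+02] [-0.0410796   0.75232739 -2.89078464] 34.16094992856227
```

View pics/w2.png

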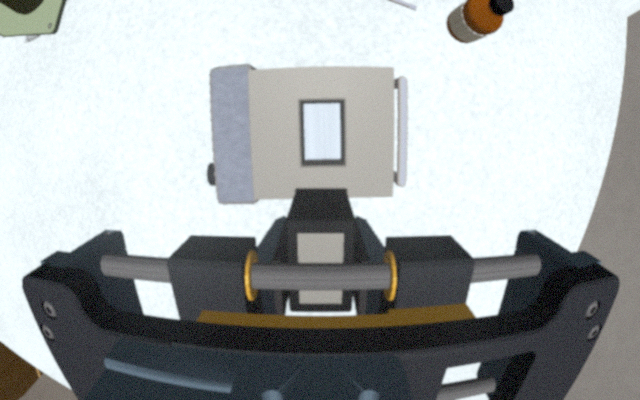

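```bash
python3 - <<'E'
from h import *
import pickle
s,f=pickle.load(open("w2.pkl","rb"));f["fish"]=1
g=cv2.GaussianBlur(f["image"],(3,3),0)[...,1].astype(float)
t=s["ee_pos"][:2]
def edge(v,c0,sgn): # first half-level crossing from housing side
    lv=(np.median(v[:4] if sgn>0 else v[-4:])+v.min())/2
    i=np.where(v<lv)[0]; i=i[0] if sgn>0 else i[-1]
    j=i-sgn; return c0+i-sgn*(lv-v[i])/(v[j]-v[i])
A=lambda u:edge(g[u,290:306],290,1)
B=lambda u:edge(g[u,339:355],339,-1)
rows=list(range(108,158,5));cols=list(range(306,340,4))
L=np.array([(A(r),r) for r in rows]);Rr=np.array([(B(r),r) for r in rows])
T=np.array([(c,edge(g[90:106,c],90,1)) for c in cols]);Bo=np.array([(c,edge(g[158:176,c],158,-1)) for c in cols])
W=[onz(f,P,100) for P in(L,Rr,T,Bo)]
for w,P in zip(W,(L,Rr,T,Bo)):
    v=cv2.fitLine(w.astype(np.float32),cv2.DIST_HUBER,0,.01,.01).ravel()
    print(P.mean(0),w.mean(0),np.degrees(np.arctan2(v[1],v[0])))
c=np.mean([(W[0].mean(0)+W[1].mean(0))/2,(W[2].mean(0)+W[3].mean(0))/2],0)
print("centre",c,"size",np.linalg.norm(W[0].mean(0)-W[1].mean(0)),np.linalg.norm(W[2].mean(0)-W[3].mean(0)))
delta(s,[*c,205.5],104.35)
E
```

```text
[299.18151099 130.5       ] [ 540.35862336 -182.27567949] -74.450035
[344.8761358 130.5      ] [ 579.74782201 -172.18798775] -74.30929
[322.          98.55950473] [ 552.954086   -149.59464054] 15.336677
[322.         165.45310338] [ 567.87589443 -207.91683145] 15.393511
centre [ 560.23410645 -177.99378481] size 40.66042910049882 60.20081659932087
shift m [0.061  0.0006 0.0001] rot [-0.07 -0.09  0.  ]
```

send_rows(targets="0.02 0 0 0 0 -1.1 0;0.045 0 0 0 0 -1.1 0;0.058 0.0005 0 0 0 -1.1 0;0.062 0.0005 0 0 0 -1.1 0;0.062 0.0005 0.005 0 0 -1.1 0;0.062 0.0005 0.01 0 0 -1.1 0;0.062 0.0005 0.01 0 0 -1.1 0;0.062 0.0005 0.01 0 0 -1.1 0")

```text
time_s: 12.58
ee_pos: [560.4, -179.0, 195.3]
ee_rot: [-179.9, -0.0, 105.4]
force: [-0.1, -0.5, -1.4]
gripper_width: 33.5
gripper_force: 25.0
```

```bash
python3 - <<'E'
from workcell import env
from h import *
s=env.state();delta(s,[560.1,-178,106],105.5);print(s["force"],s["ee_pos"],s["ee_rot"])
E
```

```text
shift m [0.001  0.0001 0.0893] rot [-0.06 -0.02 -0.15]
[-0.10031686 -0.4604403  -1.37218612] [ 560.4077549  -179.03978401  195.33504612] [-1.79938640e+02 -2.27453680e-02  1.05353801e+02]
```

send_rows(targets="0.001 0 0.02 0 0 0 0;0.001 0 0.04 0 0 0 0;0.001 0 0.05 0 0 0 0;0.001 0 0.053 0 0 0 0;0.001 0 0.056 0 0 0 0;0.001 0 0.059 0 0 0 0;0.001 0 0.062 0 0 0 0;0.001 0 0.065 0 0 0 0;0.001 0 0.067 0 0 0 0;0.001 0 0.067 0 0 0 0")

```text
time_s: 13.42
ee_pos: [560.1, -177.3, 129.0]
ee_rot: [-180.0, -0.0, 105.4]
force: [-0.1, 0.1, -1.9]
gripper_width: 33.7
gripper_force: 25.0
```

send_rows(targets="0 0 0.003 0 0 0 0;0 0 0.006 0 0 0 0;0 0 0.009 0 0 0 0;0 0 0.012 0 0 0 0;0 0 0.015 0 0 0 0;0 0 0.018 0 0 0 0;0 0 0.020 0 0 0 0;0 0 0.022 0 0 0 0;0 0 0.022 0 0 0 0")

```text
time_s: 14.17
ee_pos: [560.0, -177.3, 106.6]
ee_rot: [-180.0, -0.0, 105.4]
force: [-0.5, -0.4, -2.4]
gripper_width: 33.8
gripper_force: 25.0
```

send_rows(targets="0 0 0.001 0 0 0 0;0 0 0.0015 0 0 0 0;0 0 0.0015 0 0 0 0;0 0 0.0015 0 0 0 0")

```text
time_s: 14.5
ee_pos: [560.3, -177.4, 106.2]
ee_rot: [180.0, 0.0, 105.4]
force: [-1.7, 0.2, 1.9]
gripper_width: 33.8
gripper_force: 25.0
```

send_rows(targets="0 0 0 0 0 0 80;0 0 0 0 0 0 80;0 0 0 0 0 0 80;0 0 0 0 0 0 80;0 0 0 0 0 0 80;0 0 0 0 0 0 80;0 0 -0.02 0 0 0 80;0 0 -0.04 0 0 0 80;0 0 -0.048 0 0 0 40;0 0 -0.048 0 0 0 0;0 0 -0.048 0 0 0 0;0 0 -0.048 0 0 0 0")

```text
time_s: 15.5
ee_pos: [559.5, -177.1, 152.5]
ee_rot: [-179.9, -0.1, 105.4]
force: [-1.0, 0.0, -0.3]
gripper_width: 49.1
gripper_force: 0.0
```

send_rows(targets="0 0 0 0 0 0 0;0 0 0 0 0 0 0;0 0 0 0 0 0 0;0 0 0 0 0 0 0;0 0 0 0 0 0 0;0 0 0 0 0 0 0;0 0 0 0 0 0 0", grip_force=20)

```text
time_s: 16.08
ee_pos: [560.2, -177.4, 153.6]
ee_rot: [180.0, -0.0, 105.4]
force: [0.1, 0.3, -0.1]
gripper_width: 2.6
gripper_force: 0.0
```

```bash
python3 - <<'E'
from workcell import env,eyes
from h import *
s=env.state();print(s["time_s"],s["ee_pos"],s["force"],s["gripper_width"])
a=eyes.grab_frame("side")["image"][180:350,300:500];b=eyes.grab_frame("wrist")["image"][100:270,220:420]
cv2.imwrite("pics/c3.png",cv2.resize(np.clip(np.hstack([a,b])*1.8,0,255).astype(np.uint8),None,fx=2,fy=2))
E
```

```text
16.0833 [ 560.24677649 -177.38255828  153.58517594] [ 0.11406273  0.3269035  -0.14537715] 2.6271410653535394
```

View pics/c3.png

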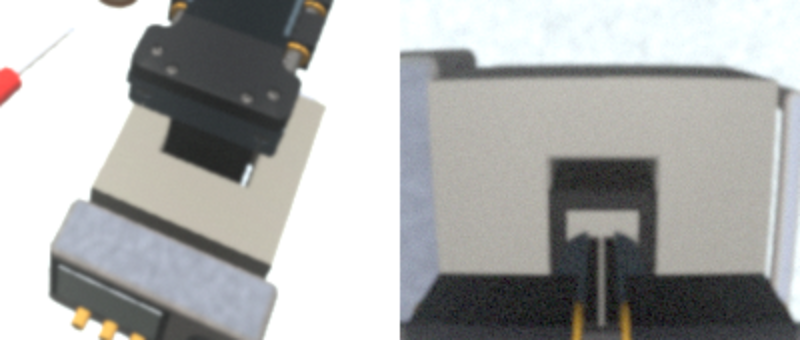

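send_rows(targets="0 0 0.008 0 0 0 0;0 0 0.011 0 0 0 0;0 0 0.013 0 0 0 0;0 0 0.015 0 0 0 0;0 0 0.017 0 0 0 0;0 0 0.019 0 0 0 0;0 0 0.021 0 0 0 0;0 0 0.023 0 0 0 0;0 0 0.025 0 0 0 0;0 0 0.027 0 0 0 0;0 0 0.027 0 0 0 0")

```text
time_s: 17.1
ee_pos: [560.0, -177.3, 126.3]
ee_rot: [-180.0, -0.0, 105.4]
force: [-1.5, 1.0, 3.1]
gripper_width: 0.3
gripper_force: 1.8
```

send_rows(targets="0 0 0.002 0 0 0 0;0 0 0.004 0 0 0 0;0 0 0.006 0 0 0 0;0 0 0.008 0 0 0 0;0 0 0.010 0 0 0 0;0 0 0.012 0 0 0 0;0 0 0.014 0 0 0 0;0 0 0.015 0 0 0 0;0 0 0.015 0 0 0 0")

```text
time_s: 17.85
ee_pos: [560.2, -177.3, 111.5]
ee_rot: [-180.0, -0.0, 105.4]
force: [-1.5, 2.2, 5.6]
gripper_width: 0.6
gripper_force: 2.8
```

Depth about 28.5 mm; now in small steps.

send_rows(targets="0 0 0.0005 0 0 0 0;0 0 0.001 0 0 0 0;0 0 0.0015 0 0 0 0;0 0 0.0015 0 0 0 0")

```text
time_s: 18.18
ee_pos: [560.2, -177.3, 110.1]
ee_rot: [180.0, -0.0, 105.4]
force: [-1.6, 1.8, 6.5]
gripper_width: 0.6
gripper_force: 2.9
```

send_rows(targets="0 0 0.0004 0 0 0 0;0 0 0.0007 0 0 0 0;0 0 0.0007 0 0 0 0")

```text
time_s: 18.43
ee_pos: [560.2, -177.3, 109.5]
ee_rot: [180.0, -0.0, 105.4]
force: [-1.3, 2.5, 5.9]
gripper_width: 0.3
gripper_force: 2.9
```

send_rows(targets="0 0 0.0004 0 0 0 0;0 0 0.0007 0 0 0 0;0 0 0.0007 0 0 0 0")

```text
time_s: 18.68
ee_pos: [560.3, -177.3, 108.8]
ee_rot: [180.0, -0.0, 105.4]
force: [-2.6, 1.3, 5.6]
gripper_width: 0.7
gripper_force: 3.0
```

send_rows(targets="0 0 0.0004 0 0 0 0;0 0 0.0007 0 0 0 0;0 0 0.0007 0 0 0 0")

```text
time_s: 18.93
ee_pos: [560.2, -177.3, 108.2]
ee_rot: [180.0, -0.0, 105.4]
force: [-1.9, 1.1, 6.2]
gripper_width: 0.4
gripper_force: 3.0
```

send_rows(targets="0 0 0.0004 0 0 0 0;0 0 0.0007 0 0 0 0;0 0 0.0007 0 0 0 0")

```text
time_s: 19.18
ee_pos: [560.2, -177.3, 107.5]
ee_rot: [180.0, -0.0, 105.4]
force: [-2.3, 2.2, 5.7]
gripper_width: 0.8
gripper_force: 3.1
```

send_rows(targets="0 0 0.0003 0 0 0 0;0 0 0.0005 0 0 0 0;0 0 0.0005 0 0 0 0")

```text
time_s: 19.43
ee_pos: [560.3, -177.3, 107.0]
ee_rot: [180.0, -0.0, 105.4]
force: [-1.9, 2.0, 6.5]
gripper_width: 0.7
gripper_force: 3.1
```

send_rows(targets="0 0 0.0004 0 0 0 0;0 0 0.0007 0 0 0 0;0 0 0.0007 0 0 0 0")

```text
time_s: 19.68
ee_pos: [560.2, -177.3, 106.3]
ee_rot: [180.0, -0.0, 105.4]
force: [-2.1, 2.6, 6.5]
gripper_width: 0.1
gripper_force: 3.2
```

send_rows(targets="0 0 0.0004 0 0 0 0;0 0 0.0007 0 0 0 0;0 0 0.0007 0 0 0 0")

```text
time_s: 19.93
ee_pos: [560.3, -177.3, 105.6]
ee_rot: [180.0, -0.0, 105.4]
force: [-1.6, 2.5, 6.6]
gripper_width: 0.5
gripper_force: 3.2
```

send_rows(targets="0 0 0.0003 0 0 0 0;0 0 0.0005 0 0 0 0;0 0 0.0005 0 0 0 0")

```text
time_s: 20.18
ee_pos: [560.2, -177.3, 105.2]
ee_rot: [180.0, -0.0, 105.4]
force: [-1.4, 2.9, 6.3]
gripper_width: 0.4
gripper_force: 3.2
```

send_rows(targets="0 0 0.0004 0 0 0 0;0 0 0.0007 0 0 0 0;0 0 0.0007 0 0 0 0")

```text
time_s: 20.43
ee_pos: [560.2, -177.3, 104.4]
ee_rot: [180.0, -0.0, 105.4]
force: [-2.8, 1.4, 5.9]
gripper_width: 0.2
gripper_force: 3.3
```

send_rows(targets="0 0 0.0003 0 0 0 0;0 0 0.0005 0 0 0 0;0 0 0.0005 0 0 0 0")

```text
time_s: 20.68
ee_pos: [560.3, -177.3, 104.0]
ee_rot: [180.0, -0.0, 105.4]
force: [-2.0, 1.9, 7.6]
gripper_width: 0.1
gripper_force: 3.3
```

send_rows(targets="0 0 0.0003 0 0 0 0;0 0 0.0005 0 0 0 0;0 0 0.0005 0 0 0 0")

```text
time_s: 20.93
ee_pos: [560.4, -177.3, 103.8]
ee_rot: [180.0, 0.0, 105.4]
force: [-2.5, 1.8, 8.3]
gripper_width: 0.4
gripper_force: 4.0
```

send_rows(targets="0 0 0.0003 0 0 0 0;0 0 0.0005 0 0 0 0;0 0 0.0008 0 0 0 0;0 0 0.0008 0 0 0 0")

```text
time_s: 21.27
ee_pos: [560.5, -177.3, 103.5]
ee_rot: [179.9, 0.0, 105.4]
force: [-3.6, 2.5, 10.7]
gripper_width: 0.5
gripper_force: 5.2
```

send_rows(targets="0 0 -0.001 0 0 0 0;0 0 -0.003 0 0 0 0;0 0 -0.005 0 0 0 0;0 0 -0.007 0 0 0 0;0 0 -0.009 0 0 0 0;0 0 -0.011 0 0 0 0;0 0 -0.013 0 0 0 0;0 0 -0.015 0 0 0 0;0 0 -0.018 0 0 0 0;0 0 -0.021 0 0 0 0;0 0 -0.021 0 0 0 0")

```text
time_s: 22.18
ee_pos: [560.7, -177.7, 123.7]
ee_rot: [179.9, 0.0, 105.4]
force: [1.1, -0.3, -0.1]
gripper_width: 0.5
gripper_force: 0.0
```

No force at 124 mm: the pack stayed down. Retreating and checking.

send_rows(targets="0 0 -0.03 0 0 0 0;0 0 -0.06 0 0 0 0;-0.04 0 -0.09 0 0 0 0;-0.08 0 -0.1 0 0 0 0;-0.1 0 -0.1 0 0 0 0;-0.1 0 -0.1 0 0 0 0;-0.1 0 -0.1 0 0 0 0;-0.1 0 -0.1 0 0 0 0")

```text
time_s: 22.85
ee_pos: [586.2, -273.3, 222.4]
ee_rot: [-179.9, -0.1, 105.4]
force: [0.5, -0.1, -0.8]
gripper_width: 0.5
gripper_force: 0.0
```

```bash
python3 - <<'E'
from workcell import env,eyes
from h import *
s=env.state();print(s["time_s"],s["ee_pos"],s["force"])
a=eyes.grab_frame("side")["image"][100:380,120:500]
cv2.imwrite("pics/c4.png",cv2.resize(np.clip(a*1.8,0,255).astype(np.uint8),None,fx=2,fy=2))
E
```

```text
22.85 [ 586.22127434 -273.2632291   222.42032242] [ 0.48935279 -0.11294986 -0.83898791]
```

View pics/c4.png

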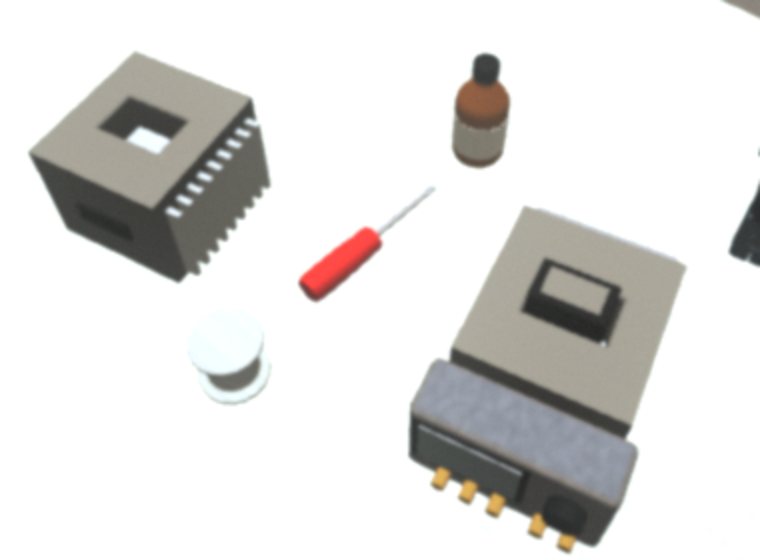

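The picture shows the pack seated low in the meter (about 380,190 in the full image). The charger bay is empty with its pad up, and the other things haven't moved.

```bash
python3 -c "
from workcell import env
print(env.job_done())"
```

```text
the job is handed in; nothing more can be done
None
```

The pack is out of the charger and latched down in the meter, the charger's bay is empty and its pad looks sprung up, and nothing else on the bench was disturbed. I handed the job in at about 23 s; no verdict came back.

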